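# Seat the pump cover of a steel dispenser by snugging its four studs crosswise

## Robot

A 6-joint arm with a two-finger parallel gripper is mounted at the origin on the work surface. World frame = base frame: x ahead of the robot, y to its left, z up, the work surface at z = 0. Lengths are in m, angles in rad, forces in N, time in s.
With the tool pointing down it reaches from about 0.375 to 0.975 m from the base axis. Payload 3.8 kg.
Tool frame: the origin (TCP) lies midway between the tips of the shut fingers; the grasp point (between the pads) lies 19 mm behind it; x points along the fingers, y is the direction in which the jaws open and shut, and the axes are right-handed (so a half turn about x gives the same grasp; the last joint's range is limited). The gripper opens to 88 mm and grips with 3 to 60 N. Pads are 18 mm wide; open, the fingers measure 123 mm over their backs; the gripper's body (75 mm by 187 mm) begins 45 mm behind the grasp point.
Start: joints at [-1.362, 0.264, 1.604, -0, 1.274, -0.037], TCP at [0.164, -0.655, 0.239] pointing down, gripper open.
Joint ranges: [-2.63, 2.63], [-0.94, 2.18], [0.31, 2.57], [-1.31, 4.45], [0, 2.66], [-2.55, 2.55]. Speed limits (rad/s): [2.57, 2.57, 3.14, 3.14, 3.14, 3.14].

## Interface

Orientations are given as a rotation vector (axis times angle).
In Python, from workcell import bot, grab_frame, ticket gives the robot as it stands.
- The arm moves only by the tool step_arm, never from a script. Its argument "increments" is a list that holds one entry, the list of rows, each a list of 5 numbers: the shift along the tool's x, y, z in mm, then the turn about the tool's x in degrees, then the gripper command: -1 is shut, 1 is fully open, values between are in proportion. In form: [[[tx, ty, tz, roll, hand], ...]]. A call has 1 to 10 rows; each row shifts and turns the commanded pose from where the row before left it, along the tool's axes as they then stand; what a row does not reach is not made up. A row lasts 1/10 s, in which the tool goes at most 50 mm and 8.59 degrees, less where a joint would pass 70% of its speed; a pose out of reach is approached as far as the arm can. A call is refused whole if a number of a shift passes 50 or a number of a turn 8.59, either way. A call with a gripper value outside its range is refused whole. The fingers move at their own pace and stop on an object; the grip force is fixed at half the most. Time passes only in rows, so rows that do not move let the fingers close. It gives the time, the measured TCP pose, the force and the opening at its end, in the units of the state.
- bot.observe(): the state, without advancing time (a new reading comes with each control period).
- grab_frame(name): name is "side" or "top"; returns a dict with "pixels" (420x560x3 uint8, red, green, blue), "z_map" (420x560 float32, m along the optical axis (not along the pixel's ray), 0 where there is no reading), "K" (3x3 intrinsics, pixels), "k1" (the pictures are not rectified: a ray, as slopes to the right and down, at radius r is drawn at 1 + k1 r^2 times it, then the intrinsics apply), "camera_from_world" (4x4, takes a point from world to camera coordinates). Camera axes: x right, y down, z forward; pixel columns grow to the right and rows downward; lengths in m; the calibration is good to about 2 mm. A picture is of the moment at which its call begins.
- ticket.sign_off(): hands the job in, once; it reports no verdict.
The state is a dict: "t": time; "q": joint angles; "dq": joint speeds; "joint_torque": joint torques, N m; "tcp_pos": TCP position; "orientation": TCP orientation; "wrist_force": force on the tool from outside, world axes, zero at the start; "moment": the same for the moment, N m; "grip_width": finger opening in m.
Only numpy, scipy, OpenCV 4.12 (cv2) and the standard library are available. Lean on these libraries where they do the work, as an engineer would, in place of code of your own. Each camera call takes 0.05 s, during which the arm holds its last target.

## Task

Close the empty steel dispenser: its pump cover is standing proud of the gasket on four press studs. Push the studs in crosswise (each one followed by the one opposite), first all four about half way and then, in a second crosswise round, each one firmly home against the rubber without forcing it, so that the cover goes down evenly, never cocks, and ends level and tight. Then push the pump head fully down and let it spring back up, leaving everything else on the sill alone.

Things in the scene. Friction and masses are not known exactly. Their poses are not given: they have to be found in the camera images.
- dispenser: stainless steel push dispenser fixed to the sill, a can 106 mm across with a 124 mm rim at 114 mm height, 170 mm tall over all. Origin at the centre of its underside on the sill, z up. The pump's spout points along its -x. It does not move.
- cover: round steel pump cover, 124 mm across, 6 mm thick, held about 10 mm off its seat and up against the stud heads by an inner spring (lifting with 2 to 4 N): it follows the studs and tilts when they stand uneven. A collar 34 mm across, 10 mm high, stands at its centre. Origin at the centre of its underside, about 127 mm above the sill at first, z up. Cocked over 0.12 rad it jams: job spoilt.
- gasket: rubber gasket with a rubber cushion under each stud, fixed on the can's rim below the cover. Origin at the centre of the rim's top face, 114 mm above the sill; the height at which its cushions meet the cover is NOT given by this pose: it differs from case to case.
- pump: steel press head at the cover's centre, 28 mm across, with a short spout reaching 40 mm towards the dispenser's -x. Origin at the centre of its top face, 42 mm above the cover's underside when up. Goes straight down 12 mm to a stop against a light spring (2 to 6 N) and comes back by itself. Push it past 8 mm, gently, only after all studs are home.
- stud1: press stud, opposite stud 3, at 45 deg from the dispenser's x axis: dark steel head 18 mm across, 7 mm thick, 46 mm from the cover's centre. Origin at the centre of its top (where to press), z up. Found 0 to 1 mm in (top ~141 mm above the sill). Slides down at 6 to 7 N, stays where left; home 8 to 13 mm in (varies, the four alike), felt as stiffening by 15 N/mm on rubber; 15 N is a firm fit, over 25 N breaks it.
- stud2: press stud, opposite stud 4, at 135 deg: dark steel head 18 mm across, 7 mm thick, 46 mm from the cover's centre. Origin at the centre of its top (where to press), z up. Found 0 to 1 mm in (top ~141 mm above the sill). Slides down at 6 to 7 N, stays where left; home 8 to 13 mm in (varies, the four alike), felt as stiffening by 15 N/mm on rubber; 15 N is a firm fit, over 25 N breaks it.
- stud3: press stud, opposite stud 1, at 225 deg: dark steel head 18 mm across, 7 mm thick, 46 mm from the cover's centre. Origin at the centre of its top (where to press), z up. Found 0 to 1 mm in (top ~141 mm above the sill). Slides down at 6 to 7 N, stays where left; home 8 to 13 mm in (varies, the four alike), felt as stiffening by 15 N/mm on rubber; 15 N is a firm fit, over 25 N breaks it.
- stud4: press stud, opposite stud 2, at 315 deg: dark steel head 18 mm across, 7 mm thick, 46 mm from the cover's centre. Origin at the centre of its top (where to press), z up. Found 0 to 1 mm in (top ~141 mm above the sill). Slides down at 6 to 7 N, stays where left; home 8 to 13 mm in (varies, the four alike), felt as stiffening by 15 N/mm on rubber; 15 N is a firm fit, over 25 N breaks it.
- brush: grey plastic nail brush with a bow handle, 92 x 42 x 46 mm, near the dispenser; origin under its centre. Bystander
- bowl: white lidded ceramic sugar bowl, 92 mm across, 98 mm tall; origin under its centre. Bystander
- coaster: round bamboo coaster, 94 mm across, 8 mm thick; origin under its centre. Bystander
- whisk: flat steel whisk lying along its x, 210 mm long, 12 mm thick; origin where the handle meets the wires, at sill level. Bystander
- tumbler: drinking glass, 68 mm across, 95 mm tall; origin under its centre. Bystander
- soapdish: ceramic soap dish with a bar of soap, 108 mm across, 25 mm tall; origin under its centre. Bystander
- jar: glass storage jar with a steel lid, 68 mm across, 100 mm tall; origin under its centre. Bystander
Not all that is in view belongs to the job. Leave any yellow look-alike of the dispenser alone.

How it is judged:
On the way, in this order (a step that is already met when the one before it is completed fails the run):
1. all four studs are about half way in (heads' tops 133.5 to 138.5 mm above the sill, 2.5 to 7.5 mm down), none of them home yet (z of stud1 in the frame of dispenser between 0.1335 and 0.1385 m and z of stud2 in the frame of dispenser between 0.1335 and 0.1385 m and z of stud3 in the frame of dispenser between 0.1335 and 0.1385 m and z of stud4 in the frame of dispenser between 0.1335 and 0.1385 m), for 0.2 s.
2. all four studs are home: heads down on the cover within 1.2 mm, cover clamped on the gasket with over 4 N and level within 0.012 rad (z of each of stud1, stud2, stud3, stud4 in the frame of cover below 0.0142 m and contact force between cover and gasket above 4 N and angle between cover's own z axis and vertical below 0.012 rad), for 0.2 s.
3. the pump head has been pushed down by more than 8 mm (z of pump in the frame of cover below 0.034 m), for 0.05 s.
At the end, for the whole second after the job is handed in: The heads of all four studs are down on the cover (within 1.2 mm), the cover is clamped on its gasket with over 4 N, is level within 0.012 rad and at rest, and the pump head is back up (within 3 mm of its rest height) (all of step 2 and z of pump in the frame of cover above 0.039 m and linear speed of cover below 0.005 m/s); the robot touches nothing.
It fails at once if a stud is pressed with more than 25 N (contact force between any of stud1, stud2, stud3, stud4 and the fingers above 25 N or contact force between any of stud1, stud2, stud3, stud4 and the arm above 25 N).
It fails at once if the cover cocks by more than 0.12 rad (angle between cover's own z axis and vertical above 0.12 rad).
It fails at once if out of star order: two neighbouring studs are both more than 3 mm deeper than the two opposite them ((z of each of stud1, stud2 in the frame of stud3 below -0.003 m and z of each of stud1, stud2 in the frame of stud4 below -0.003 m) or (z of each of stud2, stud3 in the frame of stud4 below -0.003 m and z of each of stud2, stud3 in the frame of stud1 below -0.003 m) or (z of each of stud3, stud4 in the frame of stud1 below -0.003 m and z of each of stud3, stud4 in the frame of stud2 below -0.003 m) or (z of each of stud4, stud1 in the frame of stud2 below -0.003 m and z of each of stud4, stud1 in the frame of stud3 below -0.003 m)).
It fails at once if the pump is worked (over 5 mm) while a stud is still less than 7.5 mm in (z of pump in the frame of cover below 0.037 m and z of any of stud1, stud2, stud3, stud4 in the frame of dispenser above 0.1335 m).
It fails at once if a bystander is shifted by more than 30 mm (distance of any of brush, bowl, coaster, whisk, tumbler, soapdish, jar from where it was at the start of the episode above 0.03 m).
It also fails if it takes over 64 s, if anything falls off the work surface, if the arm or the gripper's body presses on something with over 40 N, if the wrist force passes 120 N, or if a joint passes its speed limit or range.

## Working session

There is one attempt and no reset: what is moved stays moved. The work goes in short steps, Python scripts to look and compute and a tool call to move; the robot and the scene stay as the last step left them, time stands still between calls to the robot, and variables do not carry over. Pictures are saved under pics/ and viewed, and the job is handed in when it is done.

Besides the shell and the picture viewer there is one more tool, called after ">>>" by a JSON object that holds its "name" and its "arguments", one argument or row to a line. step_arm: Moves the arm, as the interface text tells. Its arguments: {"type":"object","properties":{"increments":{"type":"array","items":{"type":"array","items":{"type":"array","items":{"type":"number"}}}}},"required":["increments"]}

```bash
mkdir -p pics; ls; python3 - <<'E'
from workcell import bot, grab_frame
import cv2,numpy as np,pickle
s=bot.observe()
for k in s: print(k,np.round(s[k],4))
for n in("top","side"):
    f=grab_frame(n); pickle.dump(f,open(f"{n}0.pkl","wb"))
    cv2.imwrite(f"pics/{n}0.png",f["pixels"][:,:,::-1]); print(n,f["K"],f["k1"],f["camera_from_world"])
E
```

```text
pics
t 0.0
q [-1.3619  0.2647  1.6053 -0.      1.2737 -0.0369]
dq [-0.0001  0.0007  0.0003  0.0003  0.0003 -0.0009]
joint_torque [ 0.00000e+00 -5.02117e+01 -3.56874e+01  7.28000e-02  2.93000e-02
 -2.00000e-04]
tcp_pos [ 0.1641 -0.654   0.2374]
orientation [ 2.0914  0.2607 -2.0919]
wrist_force [-0.554   0.1369 -1.1829]
moment [-0.0168  0.0127 -0.0063]
grip_width 0.0881
top [[423.18561863   0.         277.71837416]
 [  0.         423.18561863 202.89181497]
 [  0.           0.           1.        ]] -0.0406428194342327 [[ 0.01897147 -0.99976624  0.01037081 -0.00869193]
 [-0.98869365 -0.02030249 -0.14856876  0.57431735]
 [ 0.14874458 -0.00743499 -0.9888477   1.20843289]
 [ 0.          0.          0.          1.        ]]
side [[527.00270911   0.         284.69408036]
 [  0.         527.00270911 203.82760001]
 [  0.           0.           1.        ]] -0.003923345816289888 [[-9.96211794e-01 -8.69547968e-02  9.61509106e-04  5.43986172e-01]
 [-6.79096970e-02  7.71017036e-01 -6.33183230e-01  8.72103270e-02]
 [ 5.43169792e-02 -6.30849897e-01 -7.74001339e-01  1.32917854e+00]
 [ 0.00000000e+00  0.00000000e+00  0.00000000e+00  1.00000000e+00]]
```

View pics/top0.png

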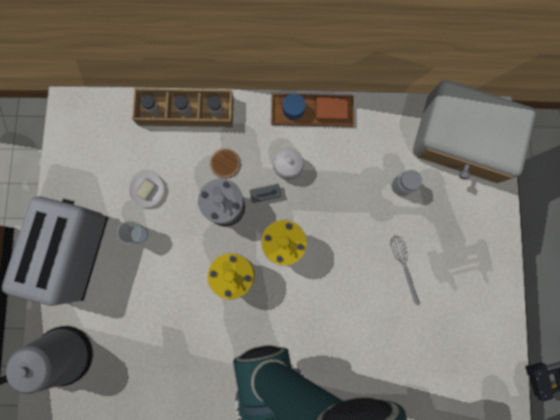

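View pics/side0.png

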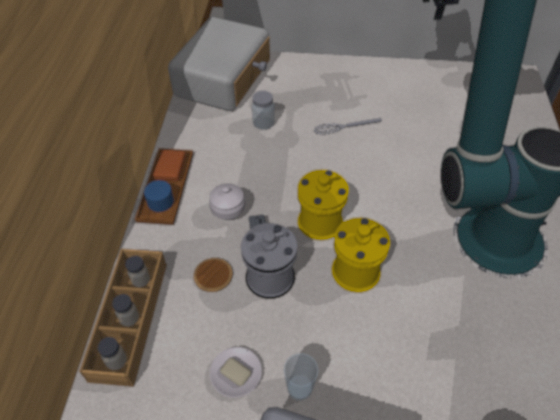

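The only steel-grey dispenser is at (222,202) in the top view and (270,250) in the side view. The two yellow look-alikes are at (284,243) and (231,276) in the top view. I'll confirm the grey one with an enlarged crop.

```bash
python3 - <<'E'
import cv2,numpy as np,pickle
t=pickle.load(open("top0.pkl","rb"));s=pickle.load(open("side0.pkl","rb"))
a=cv2.resize(t["pixels"][162:242,182:292,::-1],None,fx=5,fy=5,interpolation=cv2.INTER_CUBIC)
b=cv2.resize(s["pixels"][205:305,220:320,::-1],None,fx=4,fy=4,interpolation=cv2.INTER_CUBIC)
cv2.imwrite("pics/ct.png",a);cv2.imwrite("pics/cs.png",b)
E
```

```text
(no output)
```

View pics/ct.png

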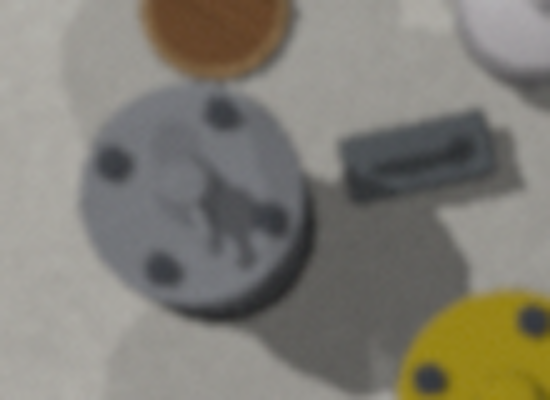

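View pics/cs.png

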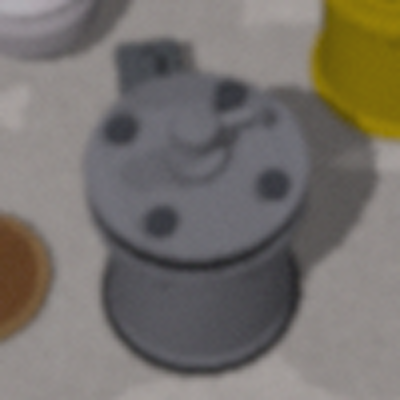

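The crop confirms a grey steel body and cover with four dark studs, at crop pixels (222,113), (114,162), (163,268) and (270,218). The spout points right and down towards (270,215), next to or over that stud in the view. Next I'll measure these.

```bash
cat > h.py <<'E'
import cv2,numpy as np,pickle
def ray(f,u,v):
    K=f["K"];x=(u-K[0,2])/K[0,0];y=(v-K[1,2])/K[1,1];r=np.hypot(x,y);q=r
    for _ in range(20): q=r/(1+f["k1"]*q*q)
    s=q/r if r>0 else 1
    T=f["camera_from_world"];R=T[:3,:3];d=R.T@np.array([x*s,y*s,1]);return -R.T@T[:3,3],d
def plane(f,u,v,z):
    o,d=ray(f,u,v);return o+d*(z-o[2])/d[2]
def proj(f,p):
    T=f["camera_from_world"];c=T[:3,:3]@p+T[:3,3];x,y=c[:2]/c[2];g=1+f["k1"]*(x*x+y*y);K=f["K"]
    return K[0,0]*x*g+K[0,2],K[1,1]*y*g+K[1,2]
def tri(f,a,g,b):
    o1,d1=ray(f,*a);o2,d2=ray(g,*b);d1/=np.linalg.norm(d1);d2/=np.linalg.norm(d2)
    s=np.linalg.lstsq(np.c_[d1,-d2],o2-o1,rcond=None)[0];p=o1+d1*s[0];q=o2+d2*s[1];return (p+q)/2,np.linalg.norm(p-q)
E
python3 - <<'E'
from h import *
t=pickle.load(open("top0.pkl","rb"));s=pickle.load(open("side0.pkl","rb"))
def dark(f,u0,u1,v0,v1,th):
    g=cv2.cvtColor(f["pixels"],cv2.COLOR_RGB2GRAY)[v0:v1,u0:u1]
    g=cv2.resize(g,None,fx=4,fy=4,interpolation=cv2.INTER_CUBIC)
    n,l,st,c=cv2.connectedComponentsWithStats((g<th).astype(np.uint8))
    for i in range(1,n):
        if 100<st[i,4]<3000: print(th,st[i], (c[i]+.5)/4-.5+[u0,v0])
for th in(70,80): dark(t,196,246,176,228,th)
for th in(70,80): dark(s,240,298,220,268,th)
# hand guesses
T=[(222,113),(114,162),(163,268),(270,218)];S=[(274,184),(161,220),(121,129),(231,94)]
T=[(182+(a+.5)/5-.5,162+(b+.5)/5-.5) for a,b in T];S=[(220+(a+.5)/4-.5,205+(b+.5)/4-.5) for a,b in S]
for a in T: print("top",a,plane(t,*a,.141))
for a in S: print("side",a,plane(s,*a,.141))
E
```

```text
70 [113  27  20  18 255] [226.23578431 184.53480392]
70 [ 26  66  20  20 286] [204.56730769 194.53146853]
70 [  90   99  107  102 2299] [235.83791866 217.09759678]
70 [148 110  25  21 369] [235.98611111 205.52066396]
70 [ 65 152  21  17 253] [214.375      215.76531621]
80 [110  24  26  23 424] [226.19221698 184.49233491]
80 [ 24  64  25  24 457] [204.48167396 194.48057987]
80 [106  88  21  39 427] [224.64959016 202.14373536]
80 [  86   92  114  110 2921] [235.84624273 216.66505478]
80 [136 106  39  28 678] [235.1039823  205.26438053]
80 [ 63 149  25  22 420] [214.28809524 215.65178571]
70 [ 71   0  20  15 238] [259.82878151 221.13235294]
70 [136  23  30  27 614] [276.98330619 228.51465798]
70 [ 27  58  28  24 541] [249.83156192 236.99560998]
70 [134  73  15  13 102] [274.92647059 239.76960784]
70 [181 113  26  25 530] [287.95424528 250.86462264]
70 [165 145  59  47 491] [288.79455193 263.00636456]
70 [ 68 150  27  25 553] [259.86821881 260.12906872]
70 [ 29 172  33  20 229] [250.42740175 265.5180131 ]
80 [  42    0   63   27 1089] [256.79947199 221.86053719]
80 [134  21  34  31 815] [276.87714724 228.56211656]
80 [ 25  55  33  29 743] [249.86288694 236.89350606]
80 [121  68  36  25 440] [274.99772727 239.49715909]
80 [178 110  31  30 739] [287.87127876 250.81004736]
80 [ 161  133   68   59 1175] [290.45117021 262.46138298]
80 [ 65 147  33  31 750] [259.844 260.097]
80 [ 18 159  49  33 429] [249.55099068 264.69434732]
top (226.0, 184.2) [0.60848654 0.14601967 0.141     ]
top (204.4, 194.0) [0.58005919 0.20396556 0.141     ]
top (214.2, 215.2) [0.52238093 0.1748061  0.141     ]
top (235.6, 205.2) [0.55093195 0.1177599  0.141     ]
side (288.125, 250.625) [0.52310373 0.17950545 0.141     ]
side (259.875, 259.625) [0.58103347 0.20774237 0.141     ]
side (249.875, 236.875) [0.60985944 0.15059689 0.141     ]
side (277.375, 228.125) [0.5519472  0.12146422 0.141     ]
```

```bash
python3 - <<'E'
from h import *
t=pickle.load(open("top0.pkl","rb"));s=pickle.load(open("side0.pkl","rb"))
T=[(204.5,194.5),(214.33,215.7),(235.8,205.45),(226.2,184.5)]
S=[(259.85,260.1),(287.9,250.85),(276.95,228.5),(249.85,236.95)]
C=[]
for a,b in zip(T,S):
    p,e=tri(t,a,s,b); C.append(p)
    zt=np.median(t["z_map"][int(a[1])-1:int(a[1])+3,int(a[0])-1:int(a[0])+3]);zs=np.median(s["z_map"][int(b[1])-1:int(b[1])+3,int(b[0])-1:int(b[0])+3])
    def back(f,uv,z):
        o,d=ray(f,*uv);return o+d*z
    print(p.round(4),e.round(4),plane(t,*a,.139)[:2].round(4),plane(s,*b,.139)[:2].round(4),back(t,a,zt).round(4),back(s,b,zs).round(4))
C=np.array(C);c=C.mean(0);print(c);d=C-c;print(np.hypot(d[:,0],d[:,1]),np.degrees(np.arctan2(d[:,1],d[:,0]))-[45,135,225-360,-45])
E
```

```text
[0.5808 0.2047 0.1342] 0.0019 [0.579 0.204] [0.5812 0.2076] [0.5788 0.2038 0.1402] [0.5811 0.2079 0.1394]
[0.5229 0.1754 0.1337] 0.002 [0.5213 0.1747] [0.5236 0.1788] [0.5209 0.1743 0.142 ] [0.5237 0.1785 0.1386]
[0.5523 0.1178 0.1342] 0.0021 [0.5505 0.1174] [0.553  0.1211] [0.5502 0.1171 0.1416] [0.5529 0.1214 0.1394]
[0.6099 0.1462 0.1342] 0.0019 [0.608  0.1457] [0.6102 0.1494] [0.6079 0.1456 0.14  ] [0.6102 0.1493 0.1389]
[0.56646215 0.16101168 0.1341155 ]
[0.04599451 0.04587376 0.0455187  0.04590445] [26.88962312 26.76414825 26.85541266 26.17033006]
```

```bash
cat >> h.py <<'E'
from scipy.spatial.transform import Rotation as Ro
C0=np.array([.5656,.1627]);YAW=np.radians(26.7)
def stud(i): a=YAW+np.radians(45+90*(i-1));return C0+.046*np.array([np.cos(a),np.sin(a)])
def st():
    from workcell import bot
    s=bot.observe();R=Ro.from_rotvec(s["orientation"]).as_matrix()
    print("t",round(s["t"],2),"tcp",np.round(s["tcp_pos"],4),"F",np.round(s["wrist_force"],2),"w",round(s["grip_width"],4),"yaw_y",np.degrees(np.arctan2(R[1,1],R[0,1])).round(2),"tilt",R[:2,0].round(4),"q6",s["q"][5].round(3))
    return s,R
def to(p):
    s,R=st();print("tool shift mm",(R.T@(np.array(p)-s["tcp_pos"])*1000).round(1))
E
python3 - <<'E'
from h import *
s,R=st();print(R.round(3))
to([*stud(1),.237])
E
```

```text
t 0.1 tcp [ 0.1641 -0.6541  0.2375] F [-0.96 -1.06  0.19] w 0.0884 yaw_y -75.92 tilt [-0.0004  0.002 ] q6 -0.037
[[-0.     0.243 -0.97 ]
 [ 0.002 -0.97  -0.243]
 [-1.    -0.002 -0.   ]]
t 0.1 tcp [ 0.1641 -0.6541  0.2375] F [-0.96 -1.06  0.19] w 0.0884 yaw_y -75.92 tilt [-0.0004  0.002 ] q6 -0.037
tool shift mm [   2.  -733.4 -612.8]
```

>>> {"name": "step_arm", "arguments": {
  "increments": [
    [[0, -36.7, -30.6, 0, -1], [0, -36.7, -30.6, 0, -1], [0, -36.7, -30.6, 0, -1], [0, -36.7, -30.6, 0, -1], [0, -36.7, -30.6, 0, -1], [0, -36.7, -30.6, 0, -1], [0, -36.7, -30.6, 0, -1], [0, -36.7, -30.6, 0, -1], [0, -36.7, -30.6, 0, -1], [0, -36.7, -30.6, 0, -1]]
  ]
}}

```text
t: 1.1
tcp_pos: [0.3719, -0.2223, 0.2385]
orientation: [2.091, 0.258, -2.091]
wrist_force: [2.0, -0.6, 0.6]
grip_width: 0.0105
```

>>> {"name": "step_arm", "arguments": {
  "increments": [
    [[0, -36.7, -30.6, 0, -1], [0, -36.7, -30.6, 0, -1], [0, -36.7, -30.6, 0, -1], [0, -36.7, -30.6, 0, -1], [0, -36.7, -30.6, 0, -1], [0, -36.7, -30.6, 0, -1], [0, -36.7, -30.6, 0, -1], [0, -36.7, -30.6, 0, -1], [0, -36.7, -30.6, 0, -1], [0, -36.7, -30.6, 0, -1]]
  ]
}}

```text
t: 2.1
tcp_pos: [0.5795, 0.2081, 0.2382]
orientation: [2.09, 0.258, -2.091]
wrist_force: [0.6, -0.5, 0.2]
grip_width: 0.0002
```

>>> {"name": "step_arm", "arguments": {
  "increments": [
    [[0, 0, 0, -8.5, -1], [0, 0, 0, -8.5, -1], [0, 0, 0, -8.5, -1], [0, 0, 0, -8.5, -1], [0, 0, 0, -8.5, -1], [0, 0, 0, -8.5, -1], [0, 0, 0, -8.5, -1], [0, 0, 0, -8.5, -1], [0, 0, 0, -8.5, -1], [0, 0, 0, -8.5, -1]]
  ]
}}

```text
t: 3.1
tcp_pos: [0.5788, 0.206, 0.238]
orientation: [1.086, 1.283, -1.088]
wrist_force: [0.2, -0.1, 0.1]
grip_width: 0.0003
```

>>> {"name": "step_arm", "arguments": {
  "increments": [
    [[0, 0, 0, -8.5, -1], [0, 0, 0, -8.5, -1], [0, 0, 0, 0, -1], [0, 0, 0, 0, -1]]
  ]
}}

```text
t: 3.5
tcp_pos: [0.579, 0.2061, 0.2382]
orientation: [0.87, 1.39, -0.871]
wrist_force: [0.4, 0.6, -0.7]
grip_width: 0.0006
```

```bash
python3 - <<'E'
from h import *
from workcell import grab_frame
to([*stud(1),.16])
for n in("top","side"):
    f=grab_frame(n); pickle.dump(f,open(f"{n}1.pkl","wb"))
    p=f["pixels"][:,:,::-1]
    q=p[140:250,160:300] if n=="top" else p[180:290,200:340]
    cv2.imwrite(f"pics/{n}1.png",cv2.resize(q,None,fx=5,fy=5,interpolation=cv2.INTER_CUBIC))
E
```

```text
t 3.5 tcp [0.579  0.2061 0.2382] F [ 0.39  0.64 -0.7 ] w 0.0006 yaw_y 25.88 tilt [-0.0008 -0.0002] q6 -0.15
tool shift mm [78.2  1.2  0.2]
```

View pics/top1.png

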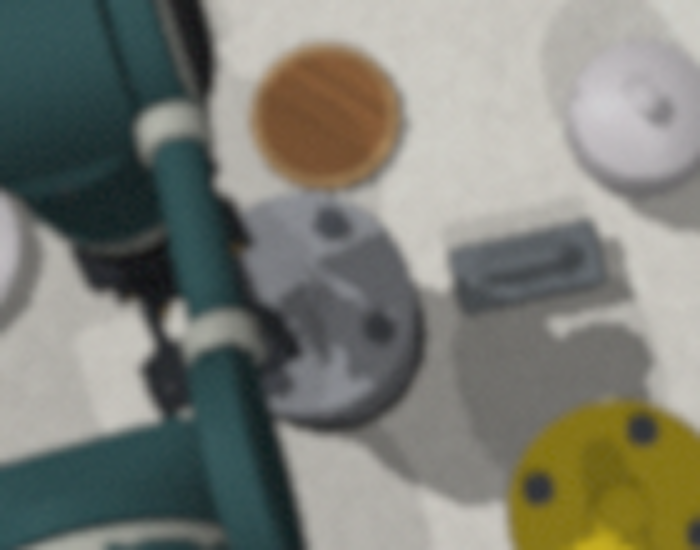

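View pics/side1.png

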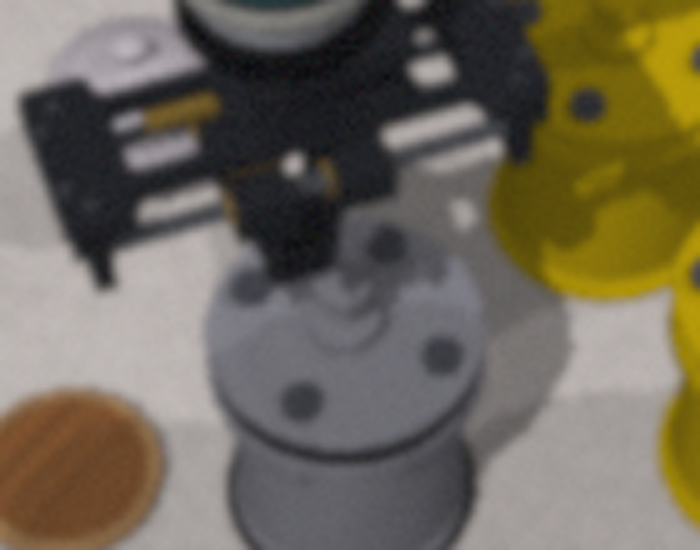

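The side crop shows the shut fingertips at about (300,272), still high, in line with stud 1 at (302,402). I'll check the camera bias using the known TCP.

```bash
python3 - <<'E'
from h import *
s=pickle.load(open("side1.pkl","rb"))
p=np.array([.579,.2061,.2382])
R=Ro.from_rotvec([0,0,np.radians(25.9)]).as_matrix()
for dx,dy in[(0,0),(.0175,.009),(.0175,-.009),(-.0175,.009),(-.0175,-.009)]:
    u,v=proj(s,p+R@[dx,dy,0]);print((np.array([u,v])-[200,180])*5+2)
print([ (np.array(proj(s,np.array([*stud(i),.1405])))-[200,180])*5+2 for i in (1,2,3,4)])
E
```

```text
[298.25401663 262.10580702]
[263.73959398 292.16631976]
[249.22250296 257.68563571]
[347.41355335 266.53710035]
[332.16197509 232.57342781]
[array([304.10189948, 398.25020566]), array([445.79040182, 351.45113556]), array([391.17413091, 239.04671238]), array([253.43668956, 282.82462352])]
```

>>> {"name": "step_arm", "arguments": {
  "increments": [
    [[20, 0, 0, -0.8, -1], [25, 0, 0, 0, -1], [25, 0, 0, 0, -1], [18, 0, 0, 0, -1], [4, 0, 0, 0, -1], [0, 0, 0, 0, -1], [0, 0, 0, 0, -1]]
  ]
}}

```text
t: 4.3
tcp_pos: [0.5801, 0.2064, 0.148]
orientation: [0.858, 1.394, -0.856]
wrist_force: [-0.4, 0.1, -0.6]
grip_width: 0.0005
```

```bash
python3 - <<'E'
from h import *
from workcell import grab_frame
to([*stud(1),.136])
f=grab_frame("side");q=f["pixels"][180:290,200:340,::-1]
cv2.imwrite("pics/side2.png",cv2.resize(q,None,fx=5,fy=5,interpolation=cv2.INTER_CUBIC))
E
```

```text
t 4.3 tcp [0.5801 0.2064 0.148 ] F [-0.43  0.09 -0.55] w 0.0005 yaw_y 26.85 tilt [0.0018 0.0006] q6 -0.167
tool shift mm [12.  -0.1  0. ]
```

View pics/side2.png

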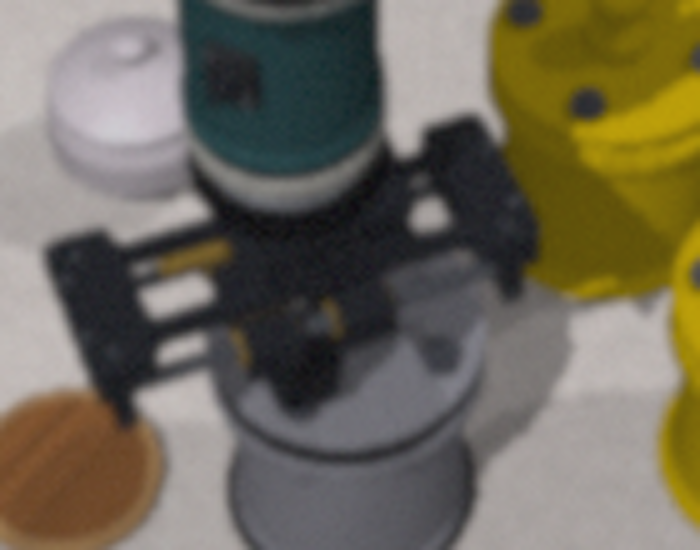

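The tips are right over stud 1, at about (303,400) in the crop, where the stud was seen. Now I'll press in small steps.

>>> {"name": "step_arm", "arguments": {
  "increments": [
    [[3, 0, 0, 0, -1], [2, 0, 0, 0, -1], [1, 0, 0, 0, -1], [0, 0, 0, 0, -1]]
  ]
}}

```text
t: 4.75
tcp_pos: [0.5795, 0.2062, 0.1413]
orientation: [0.857, 1.395, -0.857]
wrist_force: [-1.2, -0.9, 2.2]
grip_width: 0.0005
```

>>> {"name": "step_arm", "arguments": {
  "increments": [
    [[1, 0, 0, 0, -1], [1, 0, 0, 0, -1], [0, 0, 0, 0, -1]]
  ]
}}

```text
t: 5.05
tcp_pos: [0.5795, 0.2062, 0.1398]
orientation: [0.857, 1.395, -0.857]
wrist_force: [-1.4, -1.3, 5.1]
grip_width: 0.0007
```

Contact is near z≈0.141, as expected. I'll continue to about 136.5 mm.

>>> {"name": "step_arm", "arguments": {
  "increments": [
    [[1, 0, 0, 0, -1], [1, 0, 0, 0, -1], [1, 0, 0, 0, -1], [0, 0, 0, 0, -1]]
  ]
}}

```text
t: 5.45
tcp_pos: [0.5795, 0.2062, 0.1369]
orientation: [0.857, 1.395, -0.857]
wrist_force: [-2.1, -0.3, 5.4]
grip_width: 0.0002
```

```bash
python3 - <<'E'
from h import *
to([*stud(1),.136])
E
```

```text
t 5.45 tcp [0.5795 0.2062 0.1369] F [-2.14 -0.25  5.42] w 0.0002 yaw_y 26.88 tilt [0.0007 0.0002] q6 -0.168
tool shift mm [0.9 0.6 0.1]
```

>>> {"name": "step_arm", "arguments": {
  "increments": [
    [[1, 0, 0, 0, -1], [0, 0, 0, 0, -1], [-25, 0, 0, 0, -1], [-27, 0, 0, 0, -1], [0, -22, 22, 0, -1], [0, -22, 22, 0, -1], [0, -21, 21, 0, -1], [22, 0, 0, 0, -1], [18, 0, 0, 0, -1], [0, 0, 0, 0, -1]]
  ]
}}

```text
t: 6.45
tcp_pos: [0.5483, 0.118, 0.1438]
orientation: [0.855, 1.399, -0.861]
wrist_force: [-0.2, -0.7, 0.2]
grip_width: 0.0004
```

```bash
python3 - <<'E'
from h import *
from workcell import grab_frame
to([*stud(3),.136])
f=grab_frame("side");q=f["pixels"][180:290,200:340,::-1]
cv2.imwrite("pics/side3.png",cv2.resize(q,None,fx=5,fy=5,interpolation=cv2.INTER_CUBIC))
E
```

```text
t 6.45 tcp [0.5483 0.118  0.1438] F [-0.24 -0.65  0.15] w 0.0004 yaw_y 26.85 tilt [-0.0054 -0.0009] q6 -0.301
tool shift mm [7.7 3.1 0.4]
```

View pics/side3.png

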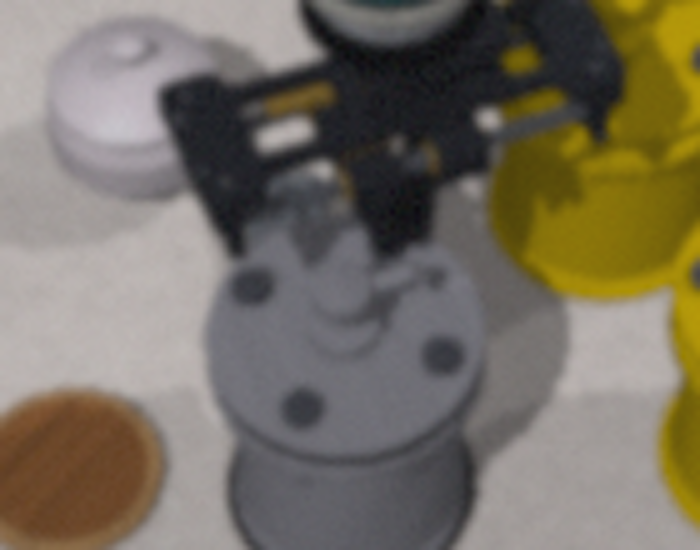

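The spout, crop (375,285) to (435,275), lies between studs 2 and 3, which confirms the numbering. The tips are over stud 3 at about (395,250).

>>> {"name": "step_arm", "arguments": {
  "increments": [
    [[0, 0, 0, 0, -1], [2, 0, 0, 0, -1], [1, 0, 0, 0, -1], [1, 0, 0, 0, -1], [0, 0, 0, 0, -1]]
  ]
}}

```text
t: 7.0
tcp_pos: [0.5507, 0.1189, 0.1428]
orientation: [0.857, 1.395, -0.857]
wrist_force: [-0.7, -0.1, -0.1]
grip_width: 0.0004
```

```bash
python3 - <<'E'
from h import *
to([*stud(3),.136])
E
```

```text
t 7.0 tcp [0.5507 0.1189 0.1428] F [-0.65 -0.11 -0.13] w 0.0004 yaw_y 26.89 tilt [0.0002 0.    ] q6 -0.301
tool shift mm [6.8 0.5 0.1]
```

>>> {"name": "step_arm", "arguments": {
  "increments": [
    [[1, 0, 0, 0, -1], [1, 0, 0, 0, -1], [1, 0, 0, 0, -1], [1, 0, 0, 0, -1], [0, 0, 0, 0, -1]]
  ]
}}

```text
t: 7.5
tcp_pos: [0.5508, 0.1188, 0.1398]
orientation: [0.857, 1.395, -0.857]
wrist_force: [-2.5, -1.4, 5.8]
grip_width: 0.0001
```

>>> {"name": "step_arm", "arguments": {
  "increments": [
    [[1, 0, 0, 0, -1], [1, 0, 0, 0, -1], [1, 0, 0, 0, -1], [0, 0, 0, 0, -1]]
  ]
}}

```text
t: 7.9
tcp_pos: [0.5508, 0.1188, 0.1369]
orientation: [0.857, 1.395, -0.857]
wrist_force: [-1.9, -0.3, 5.8]
grip_width: 0.0006
```

>>> {"name": "step_arm", "arguments": {
  "increments": [
    [[1, 0, 0, 0, -1], [0, 0, 0, 0, -1], [-25, 0, 0, 0, -1], [-27, 0, 0, 0, -1], [0, 0, -32, 0, -1], [0, 0, -33, 0, -1], [0, 0, 0, 0, -1], [22, 0, 0, 0, -1], [20, 0, 0, 0, -1], [0, 0, 0, 0, -1]]
  ]
}}

```text
t: 8.9
tcp_pos: [0.5197, 0.1759, 0.142]
orientation: [0.854, 1.398, -0.86]
wrist_force: [0.1, -0.2, -0.1]
grip_width: 0.0001
```

>>> {"name": "step_arm", "arguments": {
  "increments": [
    [[2, 0, 0, 0, -1], [0, 0, 0, 0, -1], [0, 0, 0, 0, -1]]
  ]
}}

```text
t: 9.2
tcp_pos: [0.522, 0.1767, 0.1437]
orientation: [0.858, 1.394, -0.856]
wrist_force: [0.8, 0.3, -0.1]
grip_width: 0.0001
```

```bash
python3 - <<'E'
from h import *
to([*stud(2),.136])
E
```

```text
t 9.2 tcp [0.522  0.1767 0.1437] F [ 0.8   0.27 -0.11] w 0.0001 yaw_y 26.87 tilt [0.0013 0.0003] q6 -0.188
tool shift mm [ 7.7  0.2 -0.4]
```

>>> {"name": "step_arm", "arguments": {
  "increments": [
    [[2, 0, 0, 0, -1], [1, 0, 0, 0, -1], [1, 0, 0, 0, -1], [1, 0, 0, 0, -1], [0, 0, 0, 0, -1]]
  ]
}}

```text
t: 9.7
tcp_pos: [0.5218, 0.1768, 0.1389]
orientation: [0.857, 1.394, -0.856]
wrist_force: [-2.0, -1.0, 5.4]
grip_width: 0.0006
```

>>> {"name": "step_arm", "arguments": {
  "increments": [
    [[1, 0, 0, 0, -1], [1, 0, 0, 0, -1], [0, 0, 0, 0, -1]]
  ]
}}

```text
t: 10.0
tcp_pos: [0.5218, 0.1768, 0.1369]
orientation: [0.858, 1.394, -0.856]
wrist_force: [-1.2, -1.5, 5.1]
grip_width: 0.0001
```

>>> {"name": "step_arm", "arguments": {
  "increments": [
    [[1, 0, 0, 0, -1], [0, 0, 0, 0, -1], [-25, 0, 0, 0, -1], [-27, 0, 0, 0, -1], [0, 22, 22, 0, -1], [0, 22, 22, 0, -1], [0, 21, 21, 0, -1], [22, 0, 0, 0, -1], [20, 0, 0, 0, -1], [0, 0, 0, 0, -1]]
  ]
}}

```text
t: 11.0
tcp_pos: [0.6071, 0.1476, 0.1417]
orientation: [0.855, 1.399, -0.86]
wrist_force: [-1.1, 0.6, -0.6]
grip_width: 0.0003
```

>>> {"name": "step_arm", "arguments": {
  "increments": [
    [[2, 0, 0, 0, -1], [0, 0, 0, 0, -1], [0, 0, 0, 0, -1]]
  ]
}}

```text
t: 11.3
tcp_pos: [0.6091, 0.1484, 0.1439]
orientation: [0.858, 1.394, -0.856]
wrist_force: [-0.2, 0.3, 0.4]
grip_width: 0.0005
```

```bash
python3 - <<'E'
from h import *
to([*stud(4),.136])
E
```

```text
t 11.3 tcp [0.6091 0.1484 0.1439] F [-0.21  0.27  0.45] w 0.0005 yaw_y 26.9 tilt [0.0015 0.0003] q6 -0.27
tool shift mm [7.9 0.1 0.2]
```

>>> {"name": "step_arm", "arguments": {
  "increments": [
    [[2, 0, 0, 0, -1], [1, 0, 0, 0, -1], [1, 0, 0, 0, -1], [1, 0, 0, 0, -1], [0, 0, 0, 0, -1]]
  ]
}}

```text
t: 11.8
tcp_pos: [0.6089, 0.1483, 0.1389]
orientation: [0.857, 1.395, -0.856]
wrist_force: [-2.6, -0.1, 5.0]
grip_width: 0.0007
```

>>> {"name": "step_arm", "arguments": {
  "increments": [
    [[1, 0, 0, 0, -1], [1, 0, 0, 0, -1], [1, 0, 0, 0, -1], [0, 0, 0, 0, -1], [0, 0, 0, 0, -1], [0, 0, 0, 0, -1], [0, 0, 0, 0, -1]]
  ]
}}

```text
t: 12.5
tcp_pos: [0.6089, 0.1483, 0.136]
orientation: [0.858, 1.395, -0.856]
wrist_force: [-2.0, 0.1, 5.8]
grip_width: 0.0006
```

>>> {"name": "step_arm", "arguments": {
  "increments": [
    [[-25, 0, 0, 0, -1], [-27, 0, 0, 0, -1], [0, 0, -32, 0, -1], [0, 0, -33, 0, -1], [0, 0, 0, 0, -1], [24, 0, 0, 0, -1], [22, 0, 0, 0, -1], [4, 0, 0, 0, -1], [0, 0, 0, 0, -1], [0, 0, 0, 0, -1]]
  ]
}}

```text
t: 13.5
tcp_pos: [0.5798, 0.2058, 0.1373]
orientation: [0.857, 1.395, -0.857]
wrist_force: [0.5, -0.7, 0.2]
grip_width: 0.0001
```

```bash
python3 - <<'E'
from h import *
to([*stud(1),.136])
E
```

```text
t 13.5 tcp [0.5798 0.2058 0.1373] F [ 0.54 -0.72  0.24] w 0.0001 yaw_y 26.87 tilt [0.0007 0.    ] q6 -0.168
tool shift mm [ 1.3  0.5 -0.3]
```

>>> {"name": "step_arm", "arguments": {
  "increments": [
    [[1, 0, 0, 0, -1], [1, 0, 0, 0, -1], [1, 0, 0, 0, -1], [1, 0, 0, 0, -1], [0, 0, 0, 0, -1]]
  ]
}}

```text
t: 14.0
tcp_pos: [0.5796, 0.2061, 0.1341]
orientation: [0.857, 1.395, -0.856]
wrist_force: [-2.6, -0.8, 5.0]
grip_width: 0.0005
```

>>> {"name": "step_arm", "arguments": {
  "increments": [
    [[0.5, 0, 0, 0, -1], [0.5, 0, 0, 0, -1], [0, 0, 0, 0, -1]]
  ]
}}

```text
t: 14.3
tcp_pos: [0.5796, 0.2062, 0.1334]
orientation: [0.857, 1.394, -0.856]
wrist_force: [-3.3, -1.0, 7.1]
grip_width: 0.0005
```

>>> {"name": "step_arm", "arguments": {
  "increments": [
    [[0.5, 0, 0, 0, -1], [0.3, 0, 0, 0, -1], [0, 0, 0, 0, -1]]
  ]
}}

```text
t: 14.6
tcp_pos: [0.5797, 0.2061, 0.1326]
orientation: [0.857, 1.394, -0.856]
wrist_force: [-2.4, -1.1, 7.8]
grip_width: 0.0001
```

>>> {"name": "step_arm", "arguments": {
  "increments": [
    [[0.4, 0, 0, 0, -1], [0.4, 0, 0, 0, -1], [0, 0, 0, 0, -1]]
  ]
}}

```text
t: 14.9
tcp_pos: [0.5796, 0.2061, 0.1318]
orientation: [0.857, 1.394, -0.856]
wrist_force: [-2.2, -1.2, 6.6]
grip_width: 0.0008
```

>>> {"name": "step_arm", "arguments": {
  "increments": [
    [[0.4, 0, 0, 0, -1], [0.4, 0, 0, 0, -1], [0, 0, 0, 0, -1]]
  ]
}}

```text
t: 15.2
tcp_pos: [0.5796, 0.2061, 0.131]
orientation: [0.857, 1.394, -0.856]
wrist_force: [-2.6, -0.8, 7.6]
grip_width: 0.0004
```

>>> {"name": "step_arm", "arguments": {
  "increments": [
    [[0.4, 0, 0, 0, -1], [0.3, 0, 0, 0, -1], [0, 0, 0, 0, -1]]
  ]
}}

```text
t: 15.5
tcp_pos: [0.5797, 0.2062, 0.1303]
orientation: [0.857, 1.394, -0.856]
wrist_force: [-0.7, -2.3, 7.6]
grip_width: 0.0005
```

>>> {"name": "step_arm", "arguments": {
  "increments": [
    [[0.4, 0, 0, 0, -1], [0.3, 0, 0, 0, -1], [0, 0, 0, 0, -1]]
  ]
}}

```text
t: 15.8
tcp_pos: [0.5797, 0.2062, 0.1297]
orientation: [0.857, 1.394, -0.856]
wrist_force: [-2.6, -1.5, 6.7]
grip_width: 0.0004
```

>>> {"name": "step_arm", "arguments": {
  "increments": [
    [[0.4, 0, 0, 0, -1], [0.2, 0, 0, 0, -1], [0, 0, 0, 0, -1]]
  ]
}}

```text
t: 16.1
tcp_pos: [0.5797, 0.2061, 0.1292]
orientation: [0.857, 1.394, -0.856]
wrist_force: [-3.3, -0.9, 8.0]
grip_width: 0.0006
```

>>> {"name": "step_arm", "arguments": {
  "increments": [
    [[0.4, 0, 0, 0, -1], [0.2, 0, 0, 0, -1], [0, 0, 0, 0, -1]]
  ]
}}

```text
t: 16.4
tcp_pos: [0.5797, 0.2062, 0.1289]
orientation: [0.857, 1.394, -0.856]
wrist_force: [-4.1, -2.3, 9.3]
grip_width: 0.0002
```

```bash
python3 - <<'E'
from h import *
st()
E
```

```text
t 16.4 tcp [0.5797 0.2062 0.1289] F [-4.13 -2.33  9.3 ] w 0.0002 yaw_y 26.89 tilt [0.0012 0.0001] q6 -0.168
```

>>> {"name": "step_arm", "arguments": {
  "increments": [
    [[0.3, 0, 0, 0, -1], [0, 0, 0, 0, -1], [0, 0, 0, 0, -1]]
  ]
}}

```text
t: 16.7
tcp_pos: [0.5797, 0.2062, 0.1287]
orientation: [0.857, 1.394, -0.856]
wrist_force: [-3.8, -1.4, 10.0]
grip_width: 0.0007
```

>>> {"name": "step_arm", "arguments": {
  "increments": [
    [[0.3, 0, 0, 0, -1], [0, 0, 0, 0, -1], [0, 0, 0, 0, -1]]
  ]
}}

```text
t: 17.0
tcp_pos: [0.5797, 0.2061, 0.1286]
orientation: [0.857, 1.394, -0.856]
wrist_force: [-4.6, -1.6, 10.0]
grip_width: 0.0008
```

>>> {"name": "step_arm", "arguments": {
  "increments": [
    [[0.4, 0, 0, 0, -1], [0, 0, 0, 0, -1], [0, 0, 0, 0, -1]]
  ]
}}

```text
t: 17.3
tcp_pos: [0.5797, 0.2062, 0.1284]
orientation: [0.857, 1.394, -0.856]
wrist_force: [-4.7, -1.8, 11.3]
grip_width: 0.0005
```

>>> {"name": "step_arm", "arguments": {
  "increments": [
    [[0.3, 0, 0, 0, -1], [0, 0, 0, 0, -1], [0, 0, 0, 0, -1]]
  ]
}}

```text
t: 17.6
tcp_pos: [0.5797, 0.2062, 0.1282]
orientation: [0.857, 1.394, -0.856]
wrist_force: [-6.6, -1.3, 12.7]
grip_width: 0.0005
```

>>> {"name": "step_arm", "arguments": {
  "increments": [
    [[0.3, 0, 0, 0, -1], [0, 0, 0, 0, -1], [0, 0, 0, 0, -1]]
  ]
}}

```text
t: 17.9
tcp_pos: [0.5797, 0.2062, 0.1281]
orientation: [0.857, 1.394, -0.856]
wrist_force: [-5.4, -1.3, 12.0]
grip_width: 0.0004
```

>>> {"name": "step_arm", "arguments": {
  "increments": [
    [[-25, 0, 0, 0, -1], [-33, 0, 0, 0, -1], [0, -22, 22, 0, -1], [0, -22, 22, 0, -1], [0, -21, 21, 0, -1], [0, 0, 0, 0, -1], [24, 0, 0, 0, -1], [21, 0, 0, 0, -1], [0, 0, 0, 0, -1], [0, 0, 0, 0, -1]]
  ]
}}

```text
t: 18.9
tcp_pos: [0.5506, 0.1193, 0.1381]
orientation: [0.857, 1.396, -0.857]
wrist_force: [0.9, -0.2, 0.5]
grip_width: 0.0
```

```bash
python3 - <<'E'
from h import *
from workcell import grab_frame
to([*stud(3),.136])
f=grab_frame("side");q=f["pixels"][180:290,200:340,::-1]
cv2.imwrite("pics/side4.png",cv2.resize(q,None,fx=5,fy=5,interpolation=cv2.INTER_CUBIC))
E
```

```text
t 18.9 tcp [0.5506 0.1193 0.1381] F [ 0.89 -0.24  0.55] w 0.0 yaw_y 26.9 tilt [-0.0009  0.    ] q6 -0.301
tool shift mm [2.1 0.4 0.5]
```

View pics/side4.png

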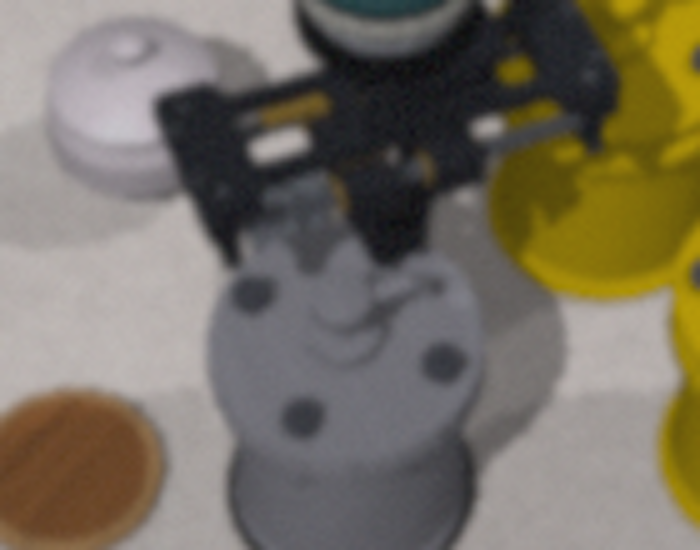

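The view shows stud 1 deep at (302,417), with the cover dipped slightly on that side. The tips are over stud 3, so I'll press it home.

>>> {"name": "step_arm", "arguments": {
  "increments": [
    [[1, 0, 0, 0, -1], [1, 0, 0, 0, -1], [1, 0, 0, 0, -1], [1, 0, 0, 0, -1], [1, 0, 0, 0, -1], [0, 0, 0, 0, -1]]
  ]
}}

```text
t: 19.55
tcp_pos: [0.5509, 0.1189, 0.1341]
orientation: [0.857, 1.395, -0.857]
wrist_force: [-2.2, -0.5, 3.6]
grip_width: 0.0002
```

>>> {"name": "step_arm", "arguments": {
  "increments": [
    [[0.5, 0, 0, 0, -1], [0.5, 0, 0, 0, -1], [0.5, 0, 0, 0, -1], [0, 0, 0, 0, -1]]
  ]
}}

```text
t: 19.95
tcp_pos: [0.5509, 0.1189, 0.133]
orientation: [0.857, 1.395, -0.857]
wrist_force: [-2.6, -0.4, 7.2]
grip_width: 0.0007
```

>>> {"name": "step_arm", "arguments": {
  "increments": [
    [[0.5, 0, 0, 0, -1], [0.5, 0, 0, 0, -1], [0, 0, 0, 0, -1]]
  ]
}}

```text
t: 20.25
tcp_pos: [0.5509, 0.1189, 0.132]
orientation: [0.857, 1.395, -0.857]
wrist_force: [-3.5, 0.5, 6.8]
grip_width: 0.0004
```

>>> {"name": "step_arm", "arguments": {
  "increments": [
    [[0.5, 0, 0, 0, -1], [0.5, 0, 0, 0, -1], [0, 0, 0, 0, -1]]
  ]
}}

```text
t: 20.55
tcp_pos: [0.5509, 0.1189, 0.131]
orientation: [0.857, 1.395, -0.857]
wrist_force: [-3.0, 0.4, 7.6]
grip_width: 0.0003
```

>>> {"name": "step_arm", "arguments": {
  "increments": [
    [[0.5, 0, 0, 0, -1], [0.5, 0, 0, 0, -1], [0, 0, 0, 0, -1]]
  ]
}}

```text
t: 20.85
tcp_pos: [0.5509, 0.1189, 0.1301]
orientation: [0.857, 1.395, -0.857]
wrist_force: [-3.4, 0.3, 6.8]
grip_width: 0.0003
```

>>> {"name": "step_arm", "arguments": {
  "increments": [
    [[0.4, 0, 0, 0, -1], [0.4, 0, 0, 0, -1], [0, 0, 0, 0, -1]]
  ]
}}

```text
t: 21.15
tcp_pos: [0.5509, 0.1189, 0.1295]
orientation: [0.857, 1.395, -0.857]
wrist_force: [-3.3, -0.1, 8.1]
grip_width: 0.0008
```

>>> {"name": "step_arm", "arguments": {
  "increments": [
    [[0.4, 0, 0, 0, -1], [0.4, 0, 0, 0, -1], [0, 0, 0, 0, -1]]
  ]
}}

```text
t: 21.45
tcp_pos: [0.5509, 0.1189, 0.129]
orientation: [0.857, 1.395, -0.857]
wrist_force: [-4.4, -0.4, 9.0]
grip_width: 0.0003
```

>>> {"name": "step_arm", "arguments": {
  "increments": [
    [[0.4, 0, 0, 0, -1], [0, 0, 0, 0, -1], [0, 0, 0, 0, -1]]
  ]
}}

```text
t: 21.75
tcp_pos: [0.5509, 0.1188, 0.1288]
orientation: [0.857, 1.395, -0.857]
wrist_force: [-5.2, -0.9, 11.4]
grip_width: 0.0006
```

>>> {"name": "step_arm", "arguments": {
  "increments": [
    [[0.4, 0, 0, 0, -1], [0, 0, 0, 0, -1], [0, 0, 0, 0, -1]]
  ]
}}

```text
t: 22.05
tcp_pos: [0.5509, 0.1189, 0.1287]
orientation: [0.857, 1.395, -0.857]
wrist_force: [-6.0, -0.5, 12.1]
grip_width: 0.0006
```

>>> {"name": "step_arm", "arguments": {
  "increments": [
    [[0.4, 0, 0, 0, -1], [0, 0, 0, 0, -1], [0, 0, 0, 0, -1]]
  ]
}}

```text
t: 22.35
tcp_pos: [0.5509, 0.1188, 0.1285]
orientation: [0.857, 1.395, -0.857]
wrist_force: [-5.6, -1.2, 13.3]
grip_width: 0.0005
```

>>> {"name": "step_arm", "arguments": {
  "increments": [
    [[0.2, 0, 0, 0, -1], [0, 0, 0, 0, -1], [0, 0, 0, 0, -1]]
  ]
}}

```text
t: 22.65
tcp_pos: [0.5509, 0.1189, 0.1284]
orientation: [0.857, 1.395, -0.857]
wrist_force: [-6.8, -0.4, 13.7]
grip_width: 0.0008
```

>>> {"name": "step_arm", "arguments": {
  "increments": [
    [[-25, 0, 0, 0, -1], [-33, 0, 0, 0, -1], [0, 0, -32, 0, -1], [0, 0, -33, 0, -1], [0, 0, 0, 0, -1], [24, 0, 0, 0, -1], [23, 0, 0, 0, -1], [0, 0, 0, 0, -1], [0, 0, 0, 0, -1]]
  ]
}}

```text
t: 23.55
tcp_pos: [0.521, 0.1762, 0.1364]
orientation: [0.856, 1.396, -0.858]
wrist_force: [0.2, 0.0, -0.6]
grip_width: 0.0
```

```bash
python3 - <<'E'
from h import *
to([*stud(2),.136])
E
```

```text
t 23.55 tcp [0.521  0.1762 0.1364] F [ 0.25  0.01 -0.58] w 0.0 yaw_y 26.87 tilt [-0.0014 -0.0006] q6 -0.188
tool shift mm [ 0.4  1.2 -0.4]
```

>>> {"name": "step_arm", "arguments": {
  "increments": [
    [[1, 0, 0, 0, -1], [1, 0, 0, 0, -1], [1, 0, 0, 0, -1], [0, 0, 0, 0, -1]]
  ]
}}

```text
t: 23.95
tcp_pos: [0.5214, 0.1767, 0.1339]
orientation: [0.857, 1.395, -0.857]
wrist_force: [-0.3, 0.0, -0.1]
grip_width: 0.0002
```

>>> {"name": "step_arm", "arguments": {
  "increments": [
    [[0.5, 0, 0, 0, -1], [0.5, 0, 0, 0, -1], [0.5, 0, 0, 0, -1], [0, 0, 0, 0, -1]]
  ]
}}

```text
t: 24.35
tcp_pos: [0.5213, 0.1768, 0.1327]
orientation: [0.857, 1.395, -0.857]
wrist_force: [-2.2, -0.7, 4.4]
grip_width: 0.0004
```

>>> {"name": "step_arm", "arguments": {
  "increments": [
    [[0.5, 0, 0, 0, -1], [0.5, 0, 0, 0, -1], [0, 0, 0, 0, -1]]
  ]
}}

```text
t: 24.65
tcp_pos: [0.5213, 0.1768, 0.1317]
orientation: [0.857, 1.395, -0.857]
wrist_force: [-2.1, 0.1, 4.5]
grip_width: 0.0005
```

>>> {"name": "step_arm", "arguments": {
  "increments": [
    [[0.5, 0, 0, 0, -1], [0.5, 0, 0, 0, -1], [0, 0, 0, 0, -1]]
  ]
}}

```text
t: 24.95
tcp_pos: [0.5214, 0.1768, 0.1308]
orientation: [0.857, 1.395, -0.857]
wrist_force: [-1.7, -0.3, 5.4]
grip_width: 0.0003
```

>>> {"name": "step_arm", "arguments": {
  "increments": [
    [[0.4, 0, 0, 0, -1], [0.4, 0, 0, 0, -1], [0, 0, 0, 0, -1]]
  ]
}}

```text
t: 25.25
tcp_pos: [0.5213, 0.1768, 0.13]
orientation: [0.857, 1.395, -0.857]
wrist_force: [-2.6, -0.5, 6.4]
grip_width: 0.0003
```

>>> {"name": "step_arm", "arguments": {
  "increments": [
    [[0.4, 0, 0, 0, -1], [0.3, 0, 0, 0, -1], [0, 0, 0, 0, -1]]
  ]
}}

```text
t: 25.55
tcp_pos: [0.5213, 0.1768, 0.1293]
orientation: [0.857, 1.395, -0.857]
wrist_force: [-1.6, -0.7, 5.9]
grip_width: 0.0007
```

>>> {"name": "step_arm", "arguments": {
  "increments": [
    [[0.4, 0, 0, 0, -1], [0.3, 0, 0, 0, -1], [0, 0, 0, 0, -1]]
  ]
}}

```text
t: 25.85
tcp_pos: [0.5214, 0.1768, 0.1289]
orientation: [0.857, 1.395, -0.857]
wrist_force: [-3.2, -0.7, 7.7]
grip_width: 0.0004
```

>>> {"name": "step_arm", "arguments": {
  "increments": [
    [[0.4, 0, 0, 0, -1], [0, 0, 0, 0, -1], [0, 0, 0, 0, -1]]
  ]
}}

```text
t: 26.15
tcp_pos: [0.5214, 0.1768, 0.1286]
orientation: [0.857, 1.395, -0.857]
wrist_force: [-3.3, -0.7, 7.6]
grip_width: 0.0003
```

>>> {"name": "step_arm", "arguments": {
  "increments": [
    [[0.4, 0, 0, 0, -1], [0, 0, 0, 0, -1], [0, 0, 0, 0, -1]]
  ]
}}

```text
t: 26.45
tcp_pos: [0.5214, 0.1768, 0.1284]
orientation: [0.857, 1.395, -0.857]
wrist_force: [-3.8, -2.2, 9.9]
grip_width: 0.0003
```

>>> {"name": "step_arm", "arguments": {
  "increments": [
    [[0.4, 0, 0, 0, -1], [0, 0, 0, 0, -1], [0, 0, 0, 0, -1]]
  ]
}}

```text
t: 26.75
tcp_pos: [0.5214, 0.1768, 0.1283]
orientation: [0.857, 1.395, -0.857]
wrist_force: [-4.3, -0.6, 10.8]
grip_width: 0.0002
```

>>> {"name": "step_arm", "arguments": {
  "increments": [
    [[0.4, 0, 0, 0, -1], [0, 0, 0, 0, -1], [0, 0, 0, 0, -1]]
  ]
}}

```text
t: 27.05
tcp_pos: [0.5214, 0.1768, 0.1281]
orientation: [0.857, 1.395, -0.857]
wrist_force: [-4.9, -2.4, 11.6]
grip_width: 0.0007
```

>>> {"name": "step_arm", "arguments": {
  "increments": [
    [[0.3, 0, 0, 0, -1], [0, 0, 0, 0, -1], [0, 0, 0, 0, -1]]
  ]
}}

```text
t: 27.35
tcp_pos: [0.5214, 0.1768, 0.1279]
orientation: [0.857, 1.395, -0.857]
wrist_force: [-5.1, -1.0, 12.5]
grip_width: 0.0003
```

Stud 2 is home (13.5 N total, z=0.1279). Now stud 4.

>>> {"name": "step_arm", "arguments": {
  "increments": [
    [[-25, 0, 0, 0, -1], [-33, 0, 0, 0, -1], [0, 22, 22, 0, -1], [0, 22, 22, 0, -1], [0, 21, 21, 0, -1], [0, 0, 0, 0, -1], [24, 0, 0, 0, -1], [23, 0, 0, 0, -1], [0, 0, 0, 0, -1], [0, 0, 0, 0, -1]]
  ]
}}

```text
t: 28.35
tcp_pos: [0.6076, 0.1483, 0.1366]
orientation: [0.856, 1.397, -0.858]
wrist_force: [0.0, 0.5, 0.1]
grip_width: 0.0004
```

```bash
python3 - <<'E'
from h import *
to([*stud(4),.136])
E
```

```text
t 28.35 tcp [0.6076 0.1483 0.1366] F [0.04 0.5  0.12] w 0.0004 yaw_y 26.89 tilt [-0.002  -0.0003] q6 -0.27
tool shift mm [0.6 1.5 0.8]
```

>>> {"name": "step_arm", "arguments": {
  "increments": [
    [[1, 0, 0, 0, -1], [1, 0, 0, 0, -1], [1, 0, 0, 0, -1], [0, 0, 0, 0, -1]]
  ]
}}

```text
t: 28.75
tcp_pos: [0.6087, 0.1482, 0.1344]
orientation: [0.857, 1.395, -0.857]
wrist_force: [0.7, 0.8, -0.1]
grip_width: 0.0004
```

>>> {"name": "step_arm", "arguments": {
  "increments": [
    [[0.5, 0, 0, 0, -1], [0.5, 0, 0, 0, -1], [0, 0, 0, 0, -1]]
  ]
}}

```text
t: 29.05
tcp_pos: [0.6086, 0.1481, 0.1329]
orientation: [0.857, 1.395, -0.857]
wrist_force: [-0.1, 0.7, 0.7]
grip_width: 0.0003
```

>>> {"name": "step_arm", "arguments": {
  "increments": [
    [[0.5, 0, 0, 0, -1], [0.5, 0, 0, 0, -1], [0, 0, 0, 0, -1]]
  ]
}}

```text
t: 29.35
tcp_pos: [0.6087, 0.1482, 0.1324]
orientation: [0.857, 1.395, -0.857]
wrist_force: [-1.6, -1.2, 2.9]
grip_width: 0.0005
```

>>> {"name": "step_arm", "arguments": {
  "increments": [
    [[0.5, 0, 0, 0, -1], [0.5, 0, 0, 0, -1], [0, 0, 0, 0, -1]]
  ]
}}

```text
t: 29.65
tcp_pos: [0.6087, 0.1482, 0.1318]
orientation: [0.857, 1.395, -0.857]
wrist_force: [-3.1, -0.2, 4.7]
grip_width: 0.0004
```

>>> {"name": "step_arm", "arguments": {
  "increments": [
    [[0.5, 0, 0, 0, -1], [0.5, 0, 0, 0, -1], [0, 0, 0, 0, -1]]
  ]
}}

```text
t: 29.95
tcp_pos: [0.6087, 0.1482, 0.1308]
orientation: [0.857, 1.395, -0.857]
wrist_force: [-2.5, -0.7, 4.5]
grip_width: 0.0002
```

>>> {"name": "step_arm", "arguments": {
  "increments": [
    [[0.5, 0, 0, 0, -1], [0.5, 0, 0, 0, -1], [0, 0, 0, 0, -1]]
  ]
}}

```text
t: 30.25
tcp_pos: [0.6087, 0.1482, 0.1298]
orientation: [0.857, 1.395, -0.857]
wrist_force: [-2.6, -0.5, 5.3]
grip_width: 0.0005
```

>>> {"name": "step_arm", "arguments": {
  "increments": [
    [[0.4, 0, 0, 0, -1], [0.3, 0, 0, 0, -1], [0, 0, 0, 0, -1]]
  ]
}}

```text
t: 30.55
tcp_pos: [0.6087, 0.1482, 0.1294]
orientation: [0.857, 1.395, -0.857]
wrist_force: [-3.5, -1.1, 6.3]
grip_width: 0.0008
```

>>> {"name": "step_arm", "arguments": {
  "increments": [
    [[0.4, 0, 0, 0, -1], [0.3, 0, 0, 0, -1], [0, 0, 0, 0, -1]]
  ]
}}

```text
t: 30.85
tcp_pos: [0.6087, 0.1482, 0.1291]
orientation: [0.857, 1.395, -0.857]
wrist_force: [-3.7, -1.0, 9.2]
grip_width: 0.0006
```

>>> {"name": "step_arm", "arguments": {
  "increments": [
    [[0.4, 0, 0, 0, -1], [0, 0, 0, 0, -1], [0, 0, 0, 0, -1]]
  ]
}}

```text
t: 31.15
tcp_pos: [0.6087, 0.1481, 0.1289]
orientation: [0.857, 1.395, -0.857]
wrist_force: [-4.6, -0.9, 9.7]
grip_width: 0.0003
```

>>> {"name": "step_arm", "arguments": {
  "increments": [
    [[0.4, 0, 0, 0, -1], [0, 0, 0, 0, -1], [0, 0, 0, 0, -1]]
  ]
}}

```text
t: 31.45
tcp_pos: [0.6087, 0.1482, 0.1288]
orientation: [0.857, 1.395, -0.857]
wrist_force: [-5.3, -0.4, 10.6]
grip_width: -0.0001
```

>>> {"name": "step_arm", "arguments": {
  "increments": [
    [[0.4, 0, 0, 0, -1], [0, 0, 0, 0, -1], [0, 0, 0, 0, -1]]
  ]
}}

```text
t: 31.75
tcp_pos: [0.6088, 0.1482, 0.1286]
orientation: [0.857, 1.395, -0.857]
wrist_force: [-6.3, -0.8, 11.8]
grip_width: 0.0008
```

>>> {"name": "step_arm", "arguments": {
  "increments": [
    [[0.4, 0, 0, 0, -1], [0, 0, 0, 0, -1], [0, 0, 0, 0, -1]]
  ]
}}

```text
t: 32.05
tcp_pos: [0.6087, 0.1482, 0.1284]
orientation: [0.857, 1.395, -0.857]
wrist_force: [-6.1, -1.8, 13.9]
grip_width: 0.0007
```

All four studs are home, with z between 0.1279 and 0.1284. I'll check stud 1 again, since it went first, and then stud 3.

>>> {"name": "step_arm", "arguments": {
  "increments": [
    [[-25, 0, 0, 0, -1], [-33, 0, 0, 0, -1], [0, 0, -32, 0, -1], [0, 0, -33, 0, -1], [0, 0, 0, 0, -1], [24, 0, 0, 0, -1], [26, 0, 0, 0, -1], [4, 0, 0, 0, -1], [0, 0, 0, 0, -1], [0, 0, 0, 0, -1]]
  ]
}}

```text
t: 33.05
tcp_pos: [0.5794, 0.2057, 0.13]
orientation: [0.857, 1.395, -0.858]
wrist_force: [-0.6, -0.2, 0.3]
grip_width: 0.0004
```

>>> {"name": "step_arm", "arguments": {
  "increments": [
    [[0.5, 0, 0, 0, -1], [0.5, 0, 0, 0, -1], [0.5, 0, 0, 0, -1], [0, 0, 0, 0, -1]]
  ]
}}

```text
t: 33.45
tcp_pos: [0.5793, 0.2061, 0.1286]
orientation: [0.857, 1.395, -0.857]
wrist_force: [0.1, 0.3, 0.2]
grip_width: 0.0003
```

>>> {"name": "step_arm", "arguments": {
  "increments": [
    [[0.5, 0, 0, 0, -1], [0.5, 0, 0, 0, -1], [0, 0, 0, 0, -1]]
  ]
}}

```text
t: 33.75
tcp_pos: [0.5793, 0.2062, 0.1283]
orientation: [0.857, 1.395, -0.857]
wrist_force: [-1.9, -0.2, 5.3]
grip_width: 0.0007
```

>>> {"name": "step_arm", "arguments": {
  "increments": [
    [[0.4, 0, 0, 0, -1], [0.4, 0, 0, 0, -1], [0, 0, 0, 0, -1]]
  ]
}}

```text
t: 34.05
tcp_pos: [0.5793, 0.2062, 0.1283]
orientation: [0.857, 1.395, -0.857]
wrist_force: [-4.4, -1.6, 8.2]
grip_width: 0.0005
```

>>> {"name": "step_arm", "arguments": {
  "increments": [
    [[0.4, 0, 0, 0, -1], [0, 0, 0, 0, -1], [0, 0, 0, 0, -1]]
  ]
}}

```text
t: 34.35
tcp_pos: [0.5794, 0.2062, 0.1282]
orientation: [0.857, 1.395, -0.857]
wrist_force: [-4.7, -1.9, 10.6]
grip_width: 0.0004
```

>>> {"name": "step_arm", "arguments": {
  "increments": [
    [[0.5, 0, 0, 0, -1], [0, 0, 0, 0, -1], [0, 0, 0, 0, -1]]
  ]
}}

```text
t: 34.65
tcp_pos: [0.5794, 0.2062, 0.1281]
orientation: [0.857, 1.395, -0.857]
wrist_force: [-5.5, -3.3, 12.4]
grip_width: 0.0007
```

>>> {"name": "step_arm", "arguments": {
  "increments": [
    [[-25, 0, 0, 0, -1], [-33, 0, 0, 0, -1], [0, -22, 22, 0, -1], [0, -22, 22, 0, -1], [0, -21, 21, 0, -1], [0, 0, 0, 0, -1], [26, 0, 0, 0, -1], [26, 0, 0, 0, -1], [2, 0, 0, 0, -1], [0, 0, 0, 0, -1]]
  ]
}}

```text
t: 35.65
tcp_pos: [0.5505, 0.1193, 0.1292]
orientation: [0.856, 1.397, -0.858]
wrist_force: [0.3, 0.3, -0.7]
grip_width: 0.0004
```

>>> {"name": "step_arm", "arguments": {
  "increments": [
    [[0.5, 0, 0, 0, -1], [0.5, 0, 0, 0, -1], [0.5, 0, 0, 0, -1], [0, 0, 0, 0, -1]]
  ]
}}

```text
t: 36.05
tcp_pos: [0.5507, 0.1189, 0.1285]
orientation: [0.857, 1.395, -0.857]
wrist_force: [-1.5, -0.7, -0.7]
grip_width: 0.0002
```

>>> {"name": "step_arm", "arguments": {
  "increments": [
    [[0.5, 0, 0, 0, -1], [0.5, 0, 0, 0, -1], [0, 0, 0, 0, -1]]
  ]
}}

```text
t: 36.35
tcp_pos: [0.5508, 0.1188, 0.1283]
orientation: [0.857, 1.395, -0.857]
wrist_force: [-1.9, 1.1, 6.3]
grip_width: 0.0005
```

>>> {"name": "step_arm", "arguments": {
  "increments": [
    [[-25, 0, 0, 0, -1], [-33, 0, 0, 0, -1], [0, 16, -16, 0, -1], [0, 16.5, -16.5, 0, -1], [0, 0, 0, 0, -1], [10, 0, 0, 0, -1], [8, 0, 0, 0, -1], [0, 0, 0, 0, -1], [0, 0, 0, 0, -1]]
  ]
}}

```text
t: 37.25
tcp_pos: [0.5641, 0.1616, 0.1662]
orientation: [0.856, 1.397, -0.859]
wrist_force: [-0.5, 0.8, -0.3]
grip_width: -0.0001
```

```bash
python3 - <<'E'
from h import *
from workcell import grab_frame
to([*C0,.1575])
f=grab_frame("side");q=f["pixels"][180:290,200:340,::-1]
cv2.imwrite("pics/side5.png",cv2.resize(q,None,fx=5,fy=5,interpolation=cv2.INTER_CUBIC))
E
```

```text
t 37.25 tcp [0.5641 0.1616 0.1662] F [-0.53  0.78 -0.32] w -0.0001 yaw_y 26.84 tilt [-0.0021 -0.0006] q6 -0.232
tool shift mm [ 8.7  1.8 -0.3]
```

View pics/side5.png

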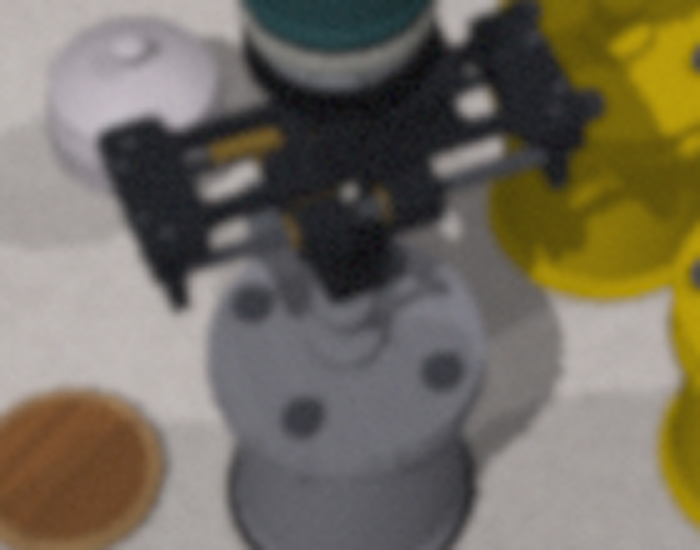

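The tips are over the pump head at about (345,290), and the cover looks level on its seat. Next I'll push the pump.

>>> {"name": "step_arm", "arguments": {
  "increments": [
    [[3, 0, 0, 0, -1], [2, 0, 0, 0, -1], [2, 0, 0, 0, -1], [2, 0, 0, 0, -1], [2, 0, 0, 0, -1], [0, 0, 0, 0, -1]]
  ]
}}

```text
t: 37.9
tcp_pos: [0.565, 0.1625, 0.1564]
orientation: [0.857, 1.395, -0.857]
wrist_force: [-0.0, -0.5, 2.6]
grip_width: 0.0007
```

>>> {"name": "step_arm", "arguments": {
  "increments": [
    [[1.5, 0, 0, 0, -1], [1.5, 0, 0, 0, -1], [1.5, 0, 0, 0, -1], [1, 0, 0, 0, -1], [0, 0, 0, 0, -1]]
  ]
}}

```text
t: 38.4
tcp_pos: [0.5651, 0.1625, 0.1509]
orientation: [0.857, 1.395, -0.857]
wrist_force: [-0.9, -0.5, 4.4]
grip_width: 0.0004
```

>>> {"name": "step_arm", "arguments": {
  "increments": [
    [[1, 0, 0, 0, -1], [1, 0, 0, 0, -1], [1, 0, 0, 0, -1], [0, 0, 0, 0, -1]]
  ]
}}

```text
t: 38.8
tcp_pos: [0.5651, 0.1625, 0.1478]
orientation: [0.857, 1.395, -0.857]
wrist_force: [-1.2, -0.5, 3.8]
grip_width: 0.0003
```

>>> {"name": "step_arm", "arguments": {
  "increments": [
    [[0.7, 0, 0, 0, -1], [0.7, 0, 0, 0, -1], [0.6, 0, 0, 0, -1], [0, 0, 0, 0, -1]]
  ]
}}

```text
t: 39.2
tcp_pos: [0.5651, 0.1626, 0.1462]
orientation: [0.857, 1.395, -0.857]
wrist_force: [-2.0, 0.9, 6.9]
grip_width: 0.0002
```

>>> {"name": "step_arm", "arguments": {
  "increments": [
    [[0.5, 0, 0, 0, -1], [0, 0, 0, 0, -1], [0, 0, 0, 0, -1]]
  ]
}}

```text
t: 39.5
tcp_pos: [0.5651, 0.1626, 0.1461]
orientation: [0.857, 1.395, -0.857]
wrist_force: [-3.1, -0.0, 8.2]
grip_width: 0.0002
```

>>> {"name": "step_arm", "arguments": {
  "increments": [
    [[0.5, 0, 0, 0, -1], [0, 0, 0, 0, -1], [0, 0, 0, 0, -1]]
  ]
}}

```text
t: 39.8
tcp_pos: [0.5652, 0.1626, 0.146]
orientation: [0.857, 1.395, -0.857]
wrist_force: [-4.1, 0.5, 10.6]
grip_width: 0.0002
```

The pump is on its stop (z=146, with the force rising). I'll release it gently and retreat.

>>> {"name": "step_arm", "arguments": {
  "increments": [
    [[-2, 0, 0, 0, -1], [-4, 0, 0, 0, -1], [-5, 0, 0, 0, -1], [-5, 0, 0, 0, -1], [-20, 0, 0, 0, -1], [-40, 0, 0, 0, -1], [-40, 0, 0, 0, -1], [-40, 0, 0, 0, -1]]
  ]
}}

```text
t: 40.6
tcp_pos: [0.5641, 0.1621, 0.3011]
orientation: [0.856, 1.397, -0.859]
wrist_force: [1.0, -0.2, 0.3]
grip_width: 0.0005
```

>>> {"name": "step_arm", "arguments": {
  "increments": [
    [[0, -30, 35, 0, -1], [0, -30, 35, 0, -1], [0, -30, 35, 0, -1], [0, -30, 35, 0, -1], [0, 0, 35, 0, -1], [0, 0, 35, 0, -1], [0, 0, 35, 0, -1], [0, 0, 0, 0, -1], [0, 0, 0, 0, -1]]
  ]
}}

```text
t: 41.5
tcp_pos: [0.5681, -0.1107, 0.2997]
orientation: [0.858, 1.397, -0.859]
wrist_force: [0.4, 0.6, 0.9]
grip_width: 0.0003
```

```bash
python3 - <<'E'
from h import *
from workcell import grab_frame
st()
S=[];T=[]
for n in("side","top"):
    f=grab_frame(n);p=f["pixels"][:,:,::-1]
    cv2.imwrite(f"pics/{n}6f.png",p)
    g=cv2.cvtColor(f["pixels"],cv2.COLOR_RGB2GRAY)
    u0,u1,v0,v1=(240,298,220,272) if n=="side" else (196,246,176,228)
    h=cv2.resize(g[v0:v1,u0:u1],None,fx=4,fy=4,interpolation=cv2.INTER_CUBIC)
    N,l,s,c=cv2.connectedComponentsWithStats((h<70).astype(np.uint8))
    for i in range(1,N):
        if 150<s[i,4]<900: print(n,s[i,4],((c[i]+.5)/4-.5+[u0,v0]).round(2))
    q=p[180:290,200:340] if n=="side" else p[140:250,160:300]
    cv2.imwrite(f"pics/{n}6.png",cv2.resize(q,None,fx=5,fy=5,interpolation=cv2.INTER_CUBIC))
E
```

```text
t 41.5 tcp [ 0.5681 -0.1107  0.2997] F [0.38 0.57 0.88] w 0.0003 yaw_y 26.79 tilt [-0.0024  0.0009] q6 -0.703
side 213 [260.16 222.33]
side 491 [276.9 232.3]
side 588 [250.12 240.28]
side 296 [275.54 242.59]
side 647 [288.17 253.84]
side 695 [260.26 263.07]
side 556 [290.08 269.25]
top 158 [226.99 185.55]
top 157 [205.83 195.43]
```

View pics/side6.png

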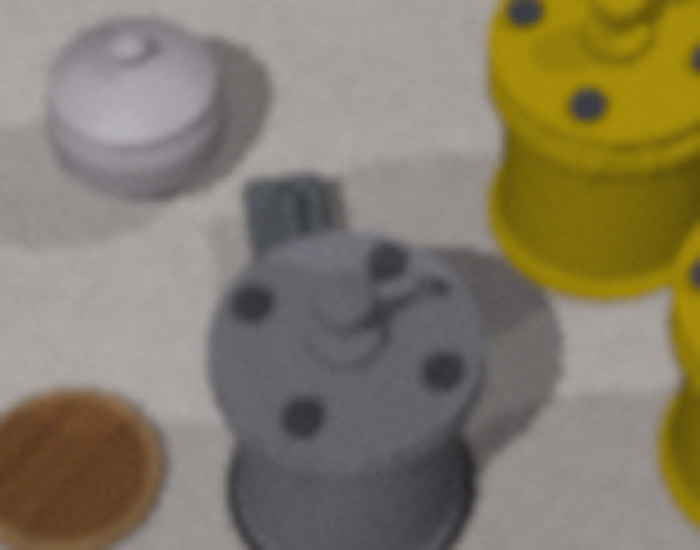

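View pics/top6f.png

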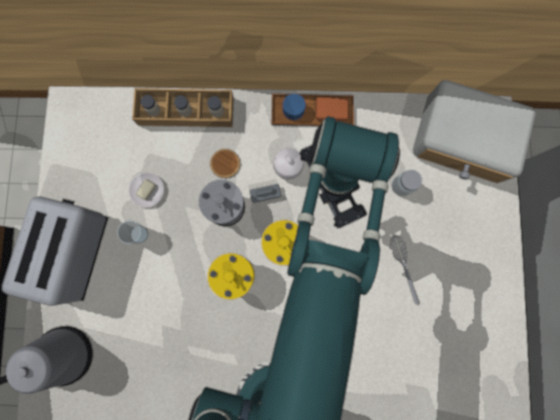

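The four stud heads moved down evenly in the side view (3.0 to 3.8 px). The pump head is back up at crop (345,300), the bystanders are in place and the robot is clear.

```bash
python3 -c "
from workcell import ticket
print(ticket.sign_off())"
```

```text
the job is handed in; nothing more can be done
None
```

I closed the steel dispenser and handed the job in at about 41.5 s of the 64 s allowed; no verdict was reported.

- **Studs, first round:** I pressed them in the order 1-3-2-4, each to a head height of about 136 mm.
- **Studs, second round:** In the same order, I pressed each one home on the rubber with about 13 to 15 N. They ended at 127.9 to 128.4 mm.
- **Pump:** I pushed it down to its stop, about 12 mm, at roughly 11 N. It sprang back when released.

**Last checks:**
- I pressed studs 1 and 3 again after the second round and found them still home at about 128.3 mm. I did not re-check studs 2 and 4 this way.
- The side view showed the cover down and looking level. The four heads had dropped almost evenly (3.0 to 3.8 px), the pump head was up and the arm was clear.
- The top view showed all the bystanders where they started.

**Checks that disagreed:**
- The two cameras differed by 3 to 4 mm on the stud positions, so I used a position between the two readings.
- When I came back for the second round, studs 2, 3 and 4 gave contact up to about 3 mm lower than I had left them. I could not find the cause. They were at 136 mm when the first round ended, so I took that half-way step as met.

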